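# Vent the dish incubator: unbolt, raise and hold its sprung hood

## Robot

A 7-joint arm with a two-finger parallel gripper is mounted at the origin on a cart in front of the work surface, level with it; the furniture and walls round the work are solid. World frame = base frame: x ahead of the robot, y to its left, z up, the work surface at z = 0. Lengths are in m, angles in rad, forces in N, time in s.
With the tool pointing down it reaches from about 0.425 to 0.925 m from the base axis. Payload 6.8 kg.
Tool frame: the origin (TCP) lies midway between the tips of the shut fingers; the grasp point (between the pads) lies 19 mm behind it; z points along the fingers, y is the line along which they close (so a half turn about z gives the same grasp; the last joint's range is limited). The gripper opens to 85 mm and grips with 20 to 120 N. Pads are 22 mm wide; open, the fingers measure 114 mm over their backs; the gripper's body (76 mm by 85 mm) begins 54 mm behind the grasp point. The pads swing forward as they close: fully open they stand 13 mm farther back than shut.
Start: joints at [1.104, 0.477, 0.022, 1.555, -0.011, 1.109, -0.083], TCP at [0.237, -0.632, 0.231] pointing down, gripper open.
Joint ranges: [-2.96, 2.96], [-0.34, 2.1], [-1.41, 1.46], [0.24, 2.44], [-1.37, 4.51], [0.17, 1.92], [-2.96, 2.96]. Speed limits (rad/s): [2.39, 2.39, 3.14, 3.14, 3.14, 3.14, 3.14].

## Interface

Orientations are given as a unit quaternion [w, x, y, z].
In Python, from station import readout, imaging, hand_in gives the robot as it stands.
- The arm moves only by the tool drive_tool, never from a script. Its argument "series" is a list of rows, each a list of 5 numbers: the shift along the tool's x, y, z in cm, then the turn about the tool's z in degrees, then the closure, from -1 (fully open) to 1 (shut). A call has 1 to 8 rows; each row shifts and turns the commanded pose from where the row before left it, along the tool's axes as they then stand; what a row does not reach is not made up. A row lasts 1/10 s, in which the tool goes at most 50 mm and 8.59 degrees, less where a joint would pass 70% of its speed; a pose out of reach is approached as far as the arm can. A call with a gripper value outside its range is refused whole. The fingers move at their own pace and stop on an object; "squeeze" is the grip in N (left out, the last holds). Time passes only in rows, so rows that do not move let the fingers close. It gives the time, the measured TCP pose, the force, the opening and the grip force at its end, in the units of the state.
- readout.get_obs(): the state, without advancing time (a new reading comes with each control period).
- imaging.read_camera(name): name is "scene" or "top"; returns the picture (480x640x3 uint8, red, green, blue); there is no depth.
- imaging.camera_model(name): a dict with "vfov" (degrees; the focal length in pixels is half the picture's height over the tangent of half this angle, whatever the lens; pixels are square), "cx", "cy" (the principal point, pixels), "distortion" ([k1, k2, p1, p2, k3] as OpenCV has them; the pictures are not rectified), "xyz" and "orientation" of the camera in the world. Camera axes: x right, y down, z forward; pixel columns grow to the right and rows downward; lengths in m; the calibration is good to about 2 mm. A picture is of the moment at which its call begins. camera_model takes no time and is no camera call.
- hand_in(): hands the job in; it is judged then, once.
Trained networks look in the newest picture that a camera, given by its name, has taken for a name from the list of things; names that differ only in an ending like _2 or _b are one class to them, and where a whole thing is asked for, a point or a joint stands for the part that bears it (a point fixed in the world has none). Each returns a list of dicts, best first, with "conf" (0 to 1); they miss things now and then, are a little off and sometimes report something else, mostly with a low value. They report only what shows in the picture. A call takes as long as a camera call.
- imaging.cut_out(thing, camera): "mask" (480x640 bool, what is visible of it) and "centre" ([column, row] in pixels, amid what is visible of it).
The state is a dict: "t": time; "q": joint angles; "joint_vel": joint speeds; "joint_torque": joint torques, N m; "eef_pos": TCP position; "tool_rot": TCP orientation; "contact_force": force on the tool from outside, world axes, zero at the start; "torque": the same for the moment, N m; "gripper_width": opening from 0.0 (shut) to 1.0 (fully open); "grasp_force": force on a finger pad.
Only numpy, scipy, OpenCV 4.12 (cv2) and the standard library are available. Lean on these libraries where they do the work, as an engineer would, in place of code of your own. Each camera call takes 0.05 s, during which the arm holds its last target. There are 200 camera calls.

## Task

The dishes in the small benchtop incubator are steaming up: slide the red-knobbed bolt fully to the left to free the hood, then raise the hood until it is clearly past its balance point, where its spring would carry it open. Then bring it back down and finish while holding it still in the gripper by its steel bar handle, just below the balance point (within about 15 degrees), where it would fall shut if let go. Leave the weighing bottle, the timer and the stopper beside the incubator where they are.

Things in the scene. Friction and masses are not known exactly. Their poses are not given: they have to be found in the camera images.
- incubator: White benchtop dish incubator, fixed, 250 mm (x, depth) x 320 mm (y) x 85 mm high. Origin: centre of its underside; -x is its front (towards the robot), +y its left seen from the robot. Its front 77 mm is a level deck, 85 mm up, under the bolt and bar handle; the grey-framed clear hood, 22 mm thick, covers the rest: shut, its top is 108 mm up, its front edge 45 mm ahead of the origin.
- hood_hinge (a point): Point on the hood's hinge axis, midway along it; incubator frame (115, 0, 97) mm. The axis runs along the incubator's y.
- bolt (a joint): Travel of the slide bolt in m along the incubator's +y (to the left): about 0 locked, 0.036 fully drawn at its stop. Sliding friction about 1.2 N; it stays where it is left.
- bolt_knob (a point): Point on the axis of the bolt's upright red knob, 13 mm below its top. Knob 14 mm in diameter, 24 mm tall, on a 9 mm stem, its top 56 mm above the deck; the 10 mm rod runs along y, its top 17 mm above the deck, under straps 21 mm high. Locked, the knob stands about 110 mm left of the incubator's middle and 15 mm behind the line of the bar.
- weigh_bottle: Bystander: small clear glass weighing bottle with lid, 42 mm in diameter, 58 mm high, standing loose to the left of the incubator. Origin at the centre of its underside.
- lab_timer: Bystander: white lab timer with three round keys, 58x64x19 mm, lying loose to the right of the incubator. Origin at the centre of its underside.
- glass_stopper: Bystander: hollow white glass stopper with a dark band, 35x30x35 mm, lying loose to the right of the incubator, further back than the timer. Origin at the centre of its underside.
- hood_angle (a joint): Hood angle (rad) about its rear hinge: 0 shut (level), grows as the front edge rises, 1.7 open stop. Spring and weight balance at 1.0 (57 degrees above level): below it the hood falls shut, above it springs open, damped. Net pull at the bar is small: about 1 N down when shut, 0 at balance. The bolt locks the hood until drawn about 25 mm.
- hood_bar (a point): The hood's handle: a round steel bar 12 mm thick, 80 mm long along the incubator's y, between two 10 mm arms sloping back to the hood's front edge. The point is the middle of the bar; shut, 205 mm ahead of the hinge axis and 35 mm above it (47 mm above the deck, 45 mm ahead of the hood). Swings on a 208 mm radius. The bar can turn between pinching fingers.
- hood: The hood itself: a grey frame with a clear pane, 165 mm (x) x 316 mm (y) x 22 mm, carrying the bar handle at its front. Origin on the hinge axis, midway along the rear edge; x points to the rear and z up when shut, and they turn with the hood.

How it is judged:
By the outcome, as a careful person would: the job done as asked, in the order asked, and still so for the second after the job is handed in, while the arm keeps its last pose, push and grip.
It also fails if it takes over 53 s, if anything falls off the work surface, if the arm or the gripper's body presses on something with over 40 N, if the wrist force passes 120 N, or if a joint passes its speed limit or range.

## Working session

There is one attempt and no reset: what is moved stays moved. The work goes in short steps, Python scripts to look and compute and a tool call to move; the robot and the scene stay as the last step left them, time stands still between calls to the robot, and variables do not carry over. Pictures are saved under pics/ and viewed, at most 10 in all, crops included, and the job is handed in when it is done.

Besides the shell and the picture viewer there is one more tool, called after "Emit:" as name([rows], argument=value, ...), one row to a line, values as JSON. drive_tool: Moves the arm, as the interface text tells. Its arguments: {"type":"object","properties":{"series":{"type":"array"},"squeeze":{"type":"number"}},"required":["series"]}

```bash
mkdir -p pics; python3 - <<'E'
from station import readout, imaging
import cv2,numpy as np
o=readout.get_obs();print(o)
ims=[]
for c in("scene","top"):
    print(imaging.camera_model(c)); im=imaging.read_camera(c);cv2.imwrite(f"pics/{c}0.png",im[:,:,::-1])
    for t in("bolt_knob","hood_bar","incubator","weigh_bottle","lab_timer","glass_stopper"):
        for d in imaging.cut_out(t,c)[:2]: print(c,t,d["conf"],d["centre"],d["mask"].sum())
E
```

```text
{'t': 0.0, 'q': array([ 1.10390523,  0.47781895,  0.0223296 ,  1.55647143, -0.01148268,
        1.10929974, -0.0831644 ]), 'joint_vel': array([-0.00176049, -0.00173879,  0.0008866 , -0.00049095,  0.00094392,
        0.00096922,  0.00153699]), 'joint_torque': array([-5.14297535e-04, -5.96445680e+01,  1.60787936e+00, -2.81189203e+01,
        1.26033212e-02,  9.27667221e-03, -2.54872288e-05]), 'eef_pos': array([ 0.236795  , -0.63145658,  0.23030446]), 'tool_rot': array([-9.03202369e-04,  9.83953643e-01,  1.78421846e-01, -2.40470008e-04]), 'contact_force': array([-0.44248702,  0.57617296, -0.84985259]), 'torque': array([-0.00055228,  0.01375749,  0.01282334]), 'grasp_force': 0.0, 'gripper_width': 1.0036165489286626}
{'vfov': 52.08248998103316, 'cx': 321.34334038651156, 'cy': 238.7107947819012, 'distortion': array([0.0076263, 0.       , 0.       , 0.       , 0.       ]), 'xyz': array([-0.13794577,  0.64776044,  0.73772647]), 'orientation': array([ 0.19798936, -0.35673584,  0.80558229, -0.42962417])}
scene bolt_knob 0.73 [379.4, 261.6] 195
scene hood_bar 0.97 [360.4, 227.5] 5752
scene incubator 0.58 [372.7, 247.3] 12164
scene incubator 0.21 [362.0, 230.2] 5617
scene weigh_bottle 0.94 [317.7, 309.0] 418
scene lab_timer 0.48 [362.4, 227.5] 5468
scene lab_timer 0.45 [453.3, 226.7] 202
{'vfov': 57.116553565251344, 'cx': 320.9774096123906, 'cy': 242.0649750989139, 'distortion': array([-0.09616268,  0.        ,  0.        ,  0.        ,  0.        ]), 'xyz': array([0.38693961, 0.04928219, 1.13443228]), 'orientation': array([ 0.05126028, -0.6971754 ,  0.7127485 , -0.05751888])}
top bolt_knob 0.64 [346.7, 293.0] 143
top hood_bar 0.57 [382.4, 237.8] 9488
top incubator 0.78 [385.5, 246.9] 13950
top weigh_bottle 0.48 [283.6, 279.0] 193
top lab_timer 0.91 [476.8, 264.9] 564
top glass_stopper 0.6 [471.0, 208.5] 173
```

```bash
ls
```

```text
pics
```

View pics/scene0.png

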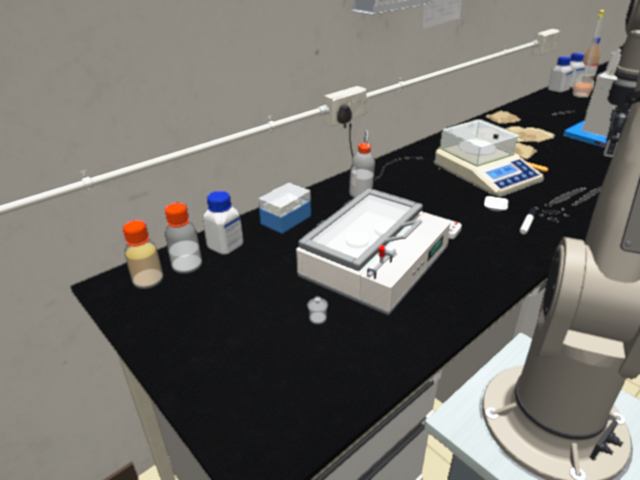

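View pics/top0.png

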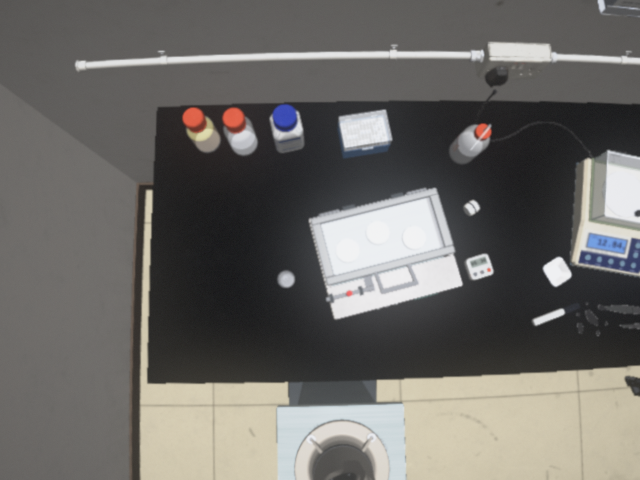

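```bash
cat > h.py <<'E'
from station import readout, imaging
import cv2,numpy as np
from scipy.spatial.transform import Rotation as R
from scipy.optimize import minimize
def rot(q): return R.from_quat(np.r_[q[1:],q[0]])
def proj(P,c):
    m=imaging.camera_model(c); f=240/np.tan(np.radians(m["vfov"]/2))
    Rc=rot(m["orientation"]).as_matrix().T
    K=np.array([[f,0,m["cx"]],[0,f,m["cy"]],[0,0,1]])
    return cv2.projectPoints(np.atleast_2d(P).astype(float),cv2.Rodrigues(Rc)[0],-Rc@m["xyz"],K,m["distortion"])[0][:,0]
def I2W(P,p):
    c,s=np.cos(p[2]),np.sin(p[2]); P=np.atleast_2d(P).astype(float)/1000
    return np.c_[p[0]+c*P[:,0]-s*P[:,1],p[1]+s*P[:,0]+c*P[:,1],P[:,2]]
E
cat > fit.py <<'E'
from h import *
B=[[x,y,z] for x in(-125,125) for y in(-160,160) for z in(0,85)]+[[x,y,108] for x in(-45,120) for y in(-158,158)]
M={};Kn={}
for c in("scene","top"):
    im=imaging.read_camera(c)
    M[c]=imaging.cut_out("incubator",c)[0]["mask"]; Kn[c]=imaging.cut_out("bolt_knob",c)[0]["centre"]
def cost(p):
    s=0
    for c in M:
        h=cv2.convexHull(proj(I2W(B,p),c).astype(np.float32))
        m=np.zeros((480,640),np.uint8);cv2.fillConvexPoly(m,np.round(h*16).astype(np.int32),1,shift=4)
        m=m>0; s+=(m^M[c]).sum()/M[c].sum()
        s+=.002*np.sum((proj(I2W([-135+45,110,85+44],p),c)[0]-Kn[c])**2)*0
    return s
best=min((minimize(cost,[x,y,a],method="Nelder-Mead",options=dict(initial_simplex=np.array([[x,y,a],[x+.03,y,a],[x,y+.03,a],[x,y,a+.1]]))) for x in(.5,.55) for y in(-.05,-.1) for a in(.2,.05,-.2)),key=lambda r:r.fun)
p=best.x;print(best.fun,p)
bx=115-205
K=[bx+15,110,128]; print(I2W([[bx,0,132],K,[115,0,97]],p))
for c in M:
    print(c,"knob",Kn[c],proj(I2W(K,p),c),"bar",proj(I2W([bx,0,132],p),c))
    im=imaging.read_camera(c)[:,:,::-1].copy()
    for P in I2W(B,p): cv2.circle(im,tuple(int(v) for v in np.round(proj(P,c)[0])),1,(0,255,0),-1)
    for P in I2W([[bx,-40,132],[bx,40,132],K],p): cv2.circle(im,tuple(int(v) for v in np.round(proj(P,c)[0])),1,(255,0,255),-1)
    u,v=proj(I2W([0,0,80],p),c)[0].astype(int)
    cr=im[v-90:v+90,u-105:u+105]; cv2.imwrite(f"pics/f_{c}.png",cv2.resize(cr,None,fx=3,fy=3,interpolation=cv2.INTER_CUBIC))
a=cv2.imread("pics/f_scene.png")
E
python3 fit.py
```

```text
Traceback (most recent call last):
  File "fit.py", line 15, in <module>
    best=min((minimize(cost,[x,y,a],method="Nelder-Mead",options=dict(initial_simplex=np.array([[x,y,a],[x+.03,y,a],[x,y+.03,a],[x,y,a+.1]]))) for x in(.5,.55) for y in(-.05,-.1) for a in(.2,.05,-.2)),key=lambda r:r.fun)
  File "fit.py", line 15, in <genexpr>
    best=min((minimize(cost,[x,y,a],method="Nelder-Mead",options=dict(initial_simplex=np.array([[x,y,a],[x+.03,y,a],[x,y+.03,a],[x,y,a+.1]]))) for x in(.5,.55) for y in(-.05,-.1) for a in(.2,.05,-.2)),key=lambda r:r.fun)
              ~~~~~~~~^^^^^^^^^^^^^^^^^^^^^^^^^^^^^^^^^^^^^^^^^^^^^^^^^^^^^^^^^^^^^^^^^^^^^^^^^^^^^^^^^^^^^^^^^^^^^^^^^^^^^^^^^^^^^^^^^^^^^^^^
  File "fit.py", line 13, in cost
    s+=.002*np.sum((proj(I2W([-135+45,110,85+44],p),c)[0]-Kn[c])**2)*0
                    ~~~~^^^^^^^^^^^^^^^^^^^^^^^^^^^^^^
  File "h.py", line 7, in proj
    m=imaging.camera_model(c); f=240/np.tan(np.radians(m["vfov"]/2))
ValueError: time passes only in moves, steps and waits
```

```bash
sed -i '/\*0$/d' fit.py; sed -i 's/^def rot/import functools\ncm=functools.lru_cache(imaging.camera_model)\ndef rot/; s/m=imaging.camera_model(c); f/m=cm(c); f/' h.py; python3 fit.py
```

```text
0.09572572794298242 [ 0.52475391 -0.11621955  0.22787718]
[[ 0.43708058 -0.13655146  0.132     ]
 [ 0.42684269 -0.02600651  0.128     ]
 [ 0.63678095 -0.09023989  0.097     ]]
scene knob [380.4, 258.9] [[382.77312932 250.78616231]] bar [[412.14551508 228.68422682]]
top knob [348.1, 292.2] [[350.51387947 291.930531  ]] bar [[398.92018668 286.13116919]]
```

View pics/f_scene.png

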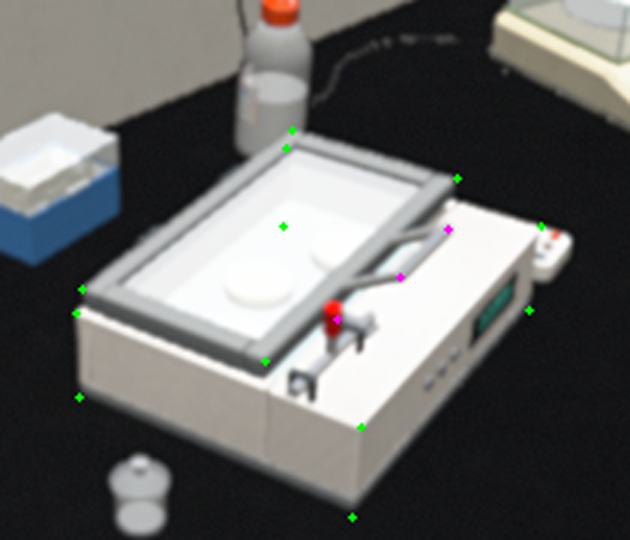

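View pics/f_top.png

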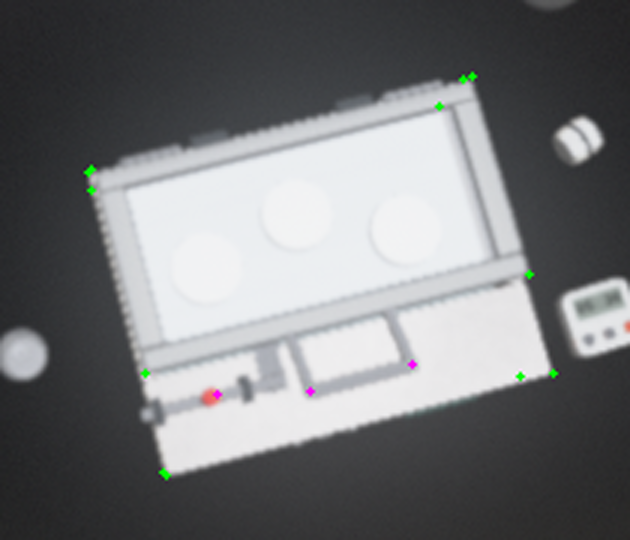

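Both overlays match to about 1 px. In the top crop the knob is at (210,397) and the bar runs from (308,391) to (412,365). First I'll turn the tool so the fingers close along the incubator's x, and shut the fingers.

Emit:
drive_tool([
  [0,0,0,-8,1],
  [0,0,0,-8,1],
  [0,0,0,-8,1],
  [0,0,0,-8,1],
  [0,0,0,-8,1],
  [0,0,0,-8,1],
  [0,0,0,-8,1],
  [0,0,0,-8,1],
], squeeze=40)

```text
t: 2.2
eef_pos: [0.2369, -0.6321, 0.2313]
tool_rot: [0.0, 0.738, 0.675, -0.0]
contact_force: [-0.2, -0.4, 0.5]
gripper_width: -0.003
grasp_force: 0.0
```

Emit:
drive_tool([
  [0,0,0,-8,1],
  [0,0,0,-8,1],
  [0,0,0,-2.5,1],
  [0,0,0,0,1],
])

```text
t: 2.6
eef_pos: [0.2368, -0.6321, 0.2313]
tool_rot: [0.0, 0.622, 0.783, 0.0]
contact_force: [0.6, -1.1, 0.7]
gripper_width: 0.001
grasp_force: 0.0
```

```bash
cat > go.py <<'E'
import sys
from h import *
p=[0.5248,-0.1162,0.2279]
def show(*targets):   # TCP targets in incubator mm
    o=readout.get_obs(); Rt=rot(o["tool_rot"]); e=o["eef_pos"]
    c,s=np.cos(p[2]),np.sin(p[2]); d=e[:2]-p[:2]
    x=Rt.as_matrix()[:,0]
    print("t",round(o["t"],2),"q",o["q"].round(2),"F",o["contact_force"].round(1),"w",round(o["gripper_width"],2),"g",o["grasp_force"])
    print("inc mm",(c*d[0]+s*d[1])*1e3,(-s*d[0]+c*d[1])*1e3,e[2]*1e3,"tool x yaw rel",np.degrees(np.arctan2(x[1],x[0])-p[2]))
    for T in targets:
        w=I2W(T,p)[0]; print(T,"cm tool",(Rt.inv().apply(w-e)*100).round(2)); e=w
if __name__=="__main__": show(*eval(sys.argv[1]))
E
python3 go.py "[[-68,80,230],[-68,80,120],[-68,132,120]]"
```

```text
t 2.6 q [ 1.32  0.49 -0.28  1.54  0.15  1.13  1.23] F [ 0.6 -1.1  0.7] w 0.0 g 0.0
inc mm -397.09744030111915 -437.4951076982113 231.26728630854615 tool x yaw rel 89.99363057704684
[-68, 80, 230] cm tool [51.75 32.9   0.13]
[-68, 80, 120] cm tool [-0. -0. 11.]
[-68, 132, 120] cm tool [ 5.2 -0.   0. ]
```

Emit:
drive_tool([
  [3,1.9,0,0,1],
  [4,2.5,0,0,1],
  [4,2.5,0,0,1],
  [4,2.5,0,0,1],
  [4,2.5,0,0,1],
  [4,2.5,0,0,1],
  [4,2.5,0,0,1],
  [4,2.5,0,0,1],
])

```text
t: 3.4
eef_pos: [0.3564, -0.2845, 0.2316]
tool_rot: [0.0, 0.623, 0.782, -0.0]
contact_force: [1.1, -0.6, 0.7]
gripper_width: 0.0
grasp_force: 0.0
```

Emit:
drive_tool([
  [4,2.6,0,0,1],
  [4,2.6,0,0,1],
  [4,2.6,0,0,1],
  [4,2.6,0,0,1],
  [2,2,0,0,1],
  [1,1,0,0,1],
  [0,0,0,0,1],
])

```text
t: 4.1
eef_pos: [0.4447, -0.0687, 0.2317]
tool_rot: [0.0, 0.621, 0.784, 0.001]
contact_force: [-0.7, -0.4, 0.0]
gripper_width: -0.0
grasp_force: 0.0
```

```bash
python3 go.py "[[-68,80,170],[-68,80,120],[-68,132,120]]"
```

```text
t 4.1 q [ 0.65  0.16 -0.68  2.03  0.12  0.99  0.13] F [-0.7 -0.4  0. ] w -0.0 g 0.0
inc mm -67.33713425031027 64.38849592504157 231.701031684774 tool x yaw rel 90.15812661838591
[-68, 80, 170] cm tool [ 1.56 -0.07  6.17]
[-68, 80, 120] cm tool [-0.   -0.01  5.  ]
[-68, 132, 120] cm tool [5.2  0.01 0.  ]
```

Emit:
drive_tool([
  [1.0,-0.1,3,0,1],
  [0,0,3,0,1],
  [0,0,2,0,1],
  [0,0,2,0,1],
  [0,0,1.2,0,1],
  [0,0,0,0,1],
  [0,0,0,0,1],
])

```text
t: 4.8
eef_pos: [0.4406, -0.0618, 0.1198]
tool_rot: [0.0, 0.623, 0.783, 0.0]
contact_force: [-0.9, -0.2, 0.0]
gripper_width: -0.003
grasp_force: 0.0
```

```bash
python3 - <<'E'
from go import *
show([-68,80,120],[-68,132,120])
for c in("scene","top"):
    im=imaging.read_camera(c)[:,:,::-1].copy()
    u,v=proj(I2W([-70,90,110],p),c)[0].astype(int)
    cv2.imwrite(f"pics/k_{c}.png",cv2.resize(im[v-60:v+40,u-60:u+60],None,fx=4,fy=4,interpolation=cv2.INTER_CUBIC))
a=cv2.hconcat([cv2.imread("pics/k_scene.png"),cv2.imread("pics/k_top.png")]);cv2.imwrite("pics/k.png",cv2.resize(a,(800,333)))
E
```

```text
t 4.8 q [ 0.56  0.32 -0.64  2.16  0.29  0.74 -0.05] F [-0.9 -0.2  0. ] w -0.0 g 0.0
inc mm -69.74785417547716 72.01601235896652 119.76303089470198 tool x yaw rel 89.94360446644575
[-68, 80, 120] cm tool [ 0.8   0.17 -0.02]
[-68, 132, 120] cm tool [ 5.2  -0.01 -0.  ]
```

View pics/k.png

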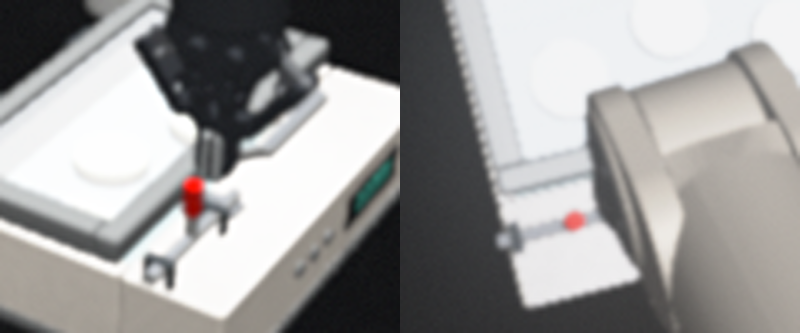

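The closed fingers at (210,150) stand to the right of the knob at (193,195), level with it. Pushing left.

Emit:
drive_tool([
  [1,0.1,0,0,1],
  [1,0,0,0,1],
  [0.8,0,0,0,1],
  [0.8,0,0,0,1],
  [0.8,0,0,0,1],
  [0.7,0,0,0,1],
  [0,0,0,0,1],
])

```text
t: 5.6
eef_pos: [0.4296, -0.0103, 0.1193]
tool_rot: [-0.0, 0.621, 0.783, 0.0]
contact_force: [-0.5, 0.2, 1.5]
gripper_width: -0.003
grasp_force: 0.0
```

Emit:
drive_tool([
  [0.5,0,0,0,1],
  [0.3,0,0,0,1],
  [0,0,0,0,1],
  [0,0,0,0,1],
])

```text
t: 6.0
eef_pos: [0.4285, -0.0064, 0.1193]
tool_rot: [0.001, 0.623, 0.782, -0.001]
contact_force: [3.0, -9.8, 0.6]
gripper_width: 0.0
grasp_force: 4.9
```

```bash
cat > kn.py <<'E'
from go import *
show()
for c in("scene","top"):
    im=imaging.read_camera(c)
    for d in imaging.cut_out("bolt_knob",c)[:1]:
        ys=np.arange(90,165); P=proj(I2W([[-75,y,128] for y in ys],p),c); D=np.hypot(*(P-d["centre"]).T); i=D.argmin(); print(c,d["conf"],d["centre"],"y",ys[i],"res",D[i])
E
python3 kn.py
```

```text
t 6.0 q [ 0.45  0.3  -0.67  2.19  0.29  0.73 -0.18] F [ 3.  -9.8  0.6] w 0.0 g 4.939625859260559
inc mm -69.04680352023198 128.71710684193653 119.28662607473242 tool x yaw rel 89.86099408779907
scene 0.56 [372.6, 264.9] y 162 res 3.0839765391090226
```

Emit:
drive_tool([
  [-1.5,0,0,0,1],
  [0,0,-4,0,1],
  [0,0,-4,0,-0.2],
  [-3,-0.5,0,0,-0.2],
  [-4,-0.8,0,0,-0.2],
  [-4,-0.8,0,0,-0.2],
  [0,0,0,0,-0.2],
  [0,0,0,0,-0.2],
])

```text
t: 7.0
eef_pos: [0.4354, -0.1305, 0.1989]
tool_rot: [-0.001, 0.623, 0.782, 0.0]
contact_force: [-0.8, 0.2, -0.6]
gripper_width: 0.606
grasp_force: 0.0
```

```bash
python3 kn.py; python3 go.py "[[-90,0,200],[-90,0,113]]"
python3 - <<'E'
from go import *
im=imaging.read_camera("scene")[:,:,::-1].copy()
for P in I2W([[-90,-40,132],[-90,40,132],[-75,146,128]],p): cv2.circle(im,tuple(int(v) for v in np.round(proj(P,"scene")[0])),1,(0,255,0),-1)
cv2.imwrite("pics/b.png",cv2.resize(im[170:320,290:490],None,fx=4,fy=4,interpolation=cv2.INTER_CUBIC))
E
```

```text
t 7.0 q [ 0.72  0.21 -0.63  2.06  0.15  0.92  0.23] F [-0.8  0.2 -0.6] w 0.61 g 0.0
inc mm -90.37670967700848 6.239617909543284 198.9197411946201 tool x yaw rel 89.85022470257047
scene 0.76 [372.6, 266.7] y 164 res 4.430710800855899
top 0.6 [337.0, 295.8] y 142 res 0.3863818868788513
t 7.2 q [ 0.72  0.21 -0.63  2.06  0.15  0.92  0.23] F [ 0.5 -0.3 -0.7] w 0.6 g 0.0
inc mm -89.5210041095823 7.8998322678396535 199.24447327766916 tool x yaw rel 90.13472650603562
[-90, 0, 200] cm tool [-0.79 -0.05 -0.08]
[-90, 0, 113] cm tool [-0.   0.   8.7]
```

View pics/b.png

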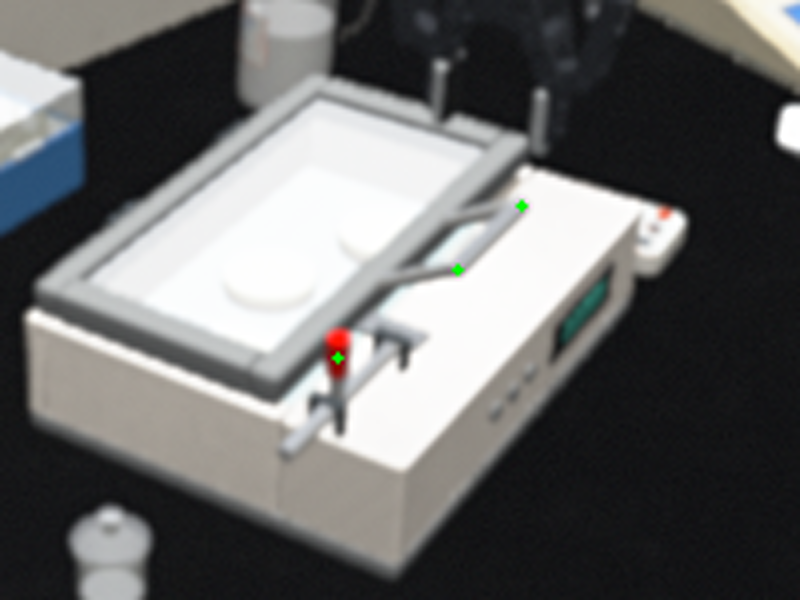

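The knob at (338,355) has reached the left strap, and it gave a 10 N reaction at its stop. The bar lies where predicted, from (458,270) to (522,206). Next I'll descend and grip it.

Emit:
drive_tool([
  [-0.7,0,1,0,-0.2],
  [0,0,2,0,-0.2],
  [0,0,2,0,-0.2],
  [0,0,2,0,-0.2],
  [0,0,1.5,0,-0.2],
  [0,0,0,0,-0.2],
])

```text
t: 7.85
eef_pos: [0.4358, -0.1366, 0.112]
tool_rot: [-0.002, 0.622, 0.783, -0.001]
contact_force: [0.2, 0.1, -0.7]
gripper_width: 0.599
grasp_force: 0.0
```

Emit:
drive_tool([
  [0,0,0,0,1],
  [0,0,0,0,1],
  [0,0,0,0,1],
  [0,0,0,0,1],
  [0,0,0,0,1],
  [0,0,0,0,1],
], squeeze=30)

```text
t: 8.45
eef_pos: [0.4365, -0.1375, 0.1145]
tool_rot: [-0.0, 0.622, 0.783, -0.001]
contact_force: [-4.5, -1.7, 5.4]
gripper_width: 0.127
grasp_force: 29.5
```

```bash
python3 go.py "[[-90,0,113]]"
```

```text
t 8.45 q [ 0.67  0.34 -0.58  2.13  0.28  0.74  0.13] F [-4.5 -1.7  5.4] w 0.13 g 29.516336917877197
inc mm -90.80650238206837 -0.7592943904198741 114.52066984572159 tool x yaw rel 89.96359569793734
[-90, 0, 113] cm tool [0.08 0.08 0.15]
```

```bash
python3 - <<'E'
import numpy as np
a=np.radians(np.arange(0,76,3)); x=-20.5*np.cos(a)+3.5*np.sin(a); z=20.5*np.sin(a)+3.5*np.cos(a)
for i in range(25): print(i*3+3, round(x[i+1]-x[i],2), round(-(z[i+1]-z[i]),2))
E
```

```text
3 0.21 -1.07
6 0.27 -1.06
9 0.32 -1.04
12 0.38 -1.02
15 0.43 -1.0
18 0.48 -0.98
21 0.53 -0.95
24 0.58 -0.92
27 0.63 -0.89
30 0.67 -0.86
33 0.72 -0.82
36 0.76 -0.78
39 0.8 -0.74
42 0.84 -0.7
45 0.87 -0.65
48 0.9 -0.61
51 0.94 -0.56
54 0.96 -0.51
57 0.99 -0.46
60 1.01 -0.4
63 1.03 -0.35
66 1.05 -0.3
69 1.06 -0.24
72 1.07 -0.19
75 1.08 -0.13
```

Emit:
drive_tool([
  [0,0.21,-1.07,0,1],
  [0,0.27,-1.06,0,1],
  [0,0.32,-1.04,0,1],
  [0,0.38,-1.02,0,1],
  [0,0.43,-1.0,0,1],
  [0,0.48,-0.98,0,1],
  [0,0,0,0,1],
])

```text
t: 9.15
eef_pos: [0.4564, -0.1328, 0.1775]
tool_rot: [-0.001, 0.622, 0.783, -0.002]
contact_force: [-9.6, -2.4, 2.9]
gripper_width: 0.127
grasp_force: 29.7
```

```bash
cat > ang.py <<'E'
from go import *
o=readout.get_obs();e=o["eef_pos"]; c,s=np.cos(p[2]),np.sin(p[2]); d=e[:2]-p[:2]
X=(c*d[0]+s*d[1])*1e3+.8-115; Z=e[2]*1e3+17.5-97
print("t",o["t"],"theta",np.degrees(np.arctan2(Z,-X)-np.arctan2(35,205)),"r",np.hypot(X,Z),"F",o["contact_force"].round(1),"g",o["grasp_force"],"w",o["gripper_width"],"q",o["q"].round(2))
E
python3 ang.py
```

```text
t 9.15 theta 18.269018713206798 r 208.98248805835487 F [-9.6 -2.4  2.9] g 29.660203456878662 w 0.12718896680343914 q [ 0.69  0.28 -0.62  2.04  0.21  0.89  0.18]
```

Emit:
drive_tool([
  [0,0.38,-1.0,0,1],
  [0,0.5,-0.96,0,1],
  [0,0.63,-0.89,0,1],
  [0,0.67,-0.86,0,1],
  [0,0.72,-0.82,0,1],
  [0,0.76,-0.78,0,1],
  [0,0.8,-0.74,0,1],
  [0,0,0,0,1],
])

```text
t: 9.95
eef_pos: [0.5013, -0.1224, 0.2389]
tool_rot: [-0.0, 0.622, 0.783, -0.001]
contact_force: [-11.3, -3.3, 9.6]
gripper_width: 0.127
grasp_force: 30.1
```

```bash
python3 ang.py
```

```text
t 9.95 theta 39.32888789595346 r 211.12537542665768 F [-11.3  -3.3   9.6] g 30.072336494922638 w 0.12658992528280527 q [ 0.65  0.27 -0.63  1.89  0.18  1.04  0.17]
```

Emit:
drive_tool([
  [0,0.74,-0.8,0,1],
  [0,0.77,-0.75,0,1],
  [0,0.82,-0.68,0,1],
  [0,0.9,-0.56,0,1],
  [0,0.94,-0.51,0,1],
  [0,0.99,-0.46,0,1],
  [0,1.01,-0.4,0,1],
  [0,0,0,0,1],
])

```text
t: 10.75
eef_pos: [0.5637, -0.1078, 0.2799]
tool_rot: [0.001, 0.622, 0.783, 0.001]
contact_force: [-2.3, -2.9, 4.2]
gripper_width: 0.124
grasp_force: 30.7
```

```bash
python3 ang.py
```

```text
t 10.75 theta 59.937355313462355 r 213.77017394833513 F [-2.3 -2.9  4.2] g 30.712476074695587 w 0.12393300169779131 q [ 0.58  0.33 -0.63  1.71  0.21  1.16  0.12]
```

Emit:
drive_tool([
  [0,1.03,-0.35,0,1],
  [0,1.05,-0.3,0,1],
  [0,1.06,-0.24,0,1],
  [0,1.07,-0.19,0,1],
  [0,1.08,-0.13,0,1],
  [0,0,0,0,1],
  [0,0,0,0,1],
])

```text
t: 11.45
eef_pos: [0.6143, -0.0961, 0.291]
tool_rot: [0.001, 0.622, 0.783, 0.001]
contact_force: [-0.4, -2.8, 5.3]
gripper_width: 0.124
grasp_force: 31.8
```

```bash
python3 ang.py; cat > v.py <<'E'
from go import *
import sys
best=None
im={}
for c in("scene","top"):
    im[c]=imaging.read_camera(c)[:,:,::-1].copy()
def pts(th,pts0):
    a=np.radians(th); P=np.array(pts0,float)
    return I2W(np.c_[115+P[:,0]*np.cos(a)+P[:,2]*np.sin(a),P[:,1],97-P[:,0]*np.sin(a)+P[:,2]*np.cos(a)],p)
C=[[-160,158,11],[-160,-158,11],[-160,158,-11],[0,158,11],[-205,40,35],[-205,-40,35]]
th0=float(sys.argv[1])
for th,col in((th0-5,(0,0,255)),(th0,(0,255,0)),(th0+5,(255,0,0))):
    for P in pts(th,C):
        for c in im: cv2.circle(im[c],tuple(int(v) for v in np.round(proj(P,c)[0])),1,col,-1)
u,v=proj(I2W([50,0,180],p),"scene")[0].astype(int)
a=cv2.resize(im["scene"][max(v-110,0):v+90,u-100:u+100],(600,600),interpolation=cv2.INTER_CUBIC)
cv2.imwrite(sys.argv[2],a)
E
python3 v.py 73 pics/v73.png
```

```text
t 11.45 theta 74.24161857602151 r 212.73050733902323 F [-0.4 -2.8  5.3] g 31.7869234085083 w 0.12427741336716668 q [ 0.51  0.41 -0.62  1.59  0.25  1.22  0.08]
```

View pics/v73.png

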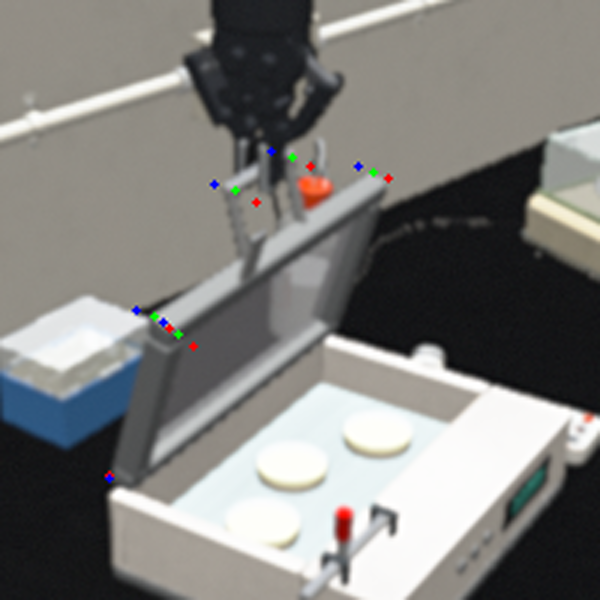

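The hood is up at about 73–74°: the green 73° marks sit on its top edge at (155,317) and on the bar at (235,190). Now I'll lower it to about 50°.

Emit:
drive_tool([
  [0,-1.08,0.13,0,1],
  [0,-1.07,0.19,0,1],
  [0,-1.06,0.24,0,1],
  [0,-1.05,0.3,0,1],
  [0,-1.03,0.35,0,1],
  [0,-1.01,0.4,0,1],
  [0,-0.99,0.46,0,1],
  [0,-0.96,0.51,0,1],
])

```text
t: 12.35
eef_pos: [0.5313, -0.1152, 0.2639]
tool_rot: [-0.0, 0.622, 0.783, -0.0]
contact_force: [3.3, -3.1, 0.0]
gripper_width: 0.121
grasp_force: 30.1
```

Emit:
drive_tool([
  [0,-0.3,0.18,0,1],
  [0,0,0,0,1],
  [0,0,0,0,1],
  [0,0,0,0,1],
  [0,0,0,0,1],
])

```text
t: 12.85
eef_pos: [0.5297, -0.1156, 0.2629]
tool_rot: [-0.0, 0.622, 0.783, -0.0]
contact_force: [-2.7, -4.4, 5.5]
gripper_width: 0.122
grasp_force: 30.5
```

```bash
python3 ang.py;python3 v.py 50 pics/v50.png
```

```text
t 12.85 theta 49.51038400831043 r 213.54502757507203 F [-2.7 -4.4  5.5] g 30.54573029279709 w 0.12169159824955456 q [ 0.63  0.29 -0.63  1.8   0.19  1.11  0.15]
```

View pics/v50.png

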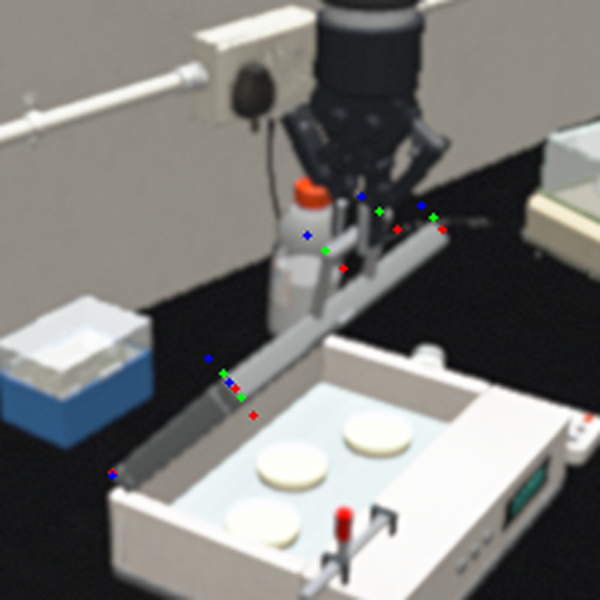

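The bar's left end at (325,252) lies on the 50° mark, and the top edge reads about 48–50°. The bar is held at 30 N and the knob is still drawn.

```bash
python3 -c "
from station import hand_in
print(hand_in())"
```

```text
the job is handed in; nothing more can be done
None
```

I drew the bolt to its stop, raised the hood to about 74°, and handed in with it held still by the bar at about 49°, just below the 57° balance point; I never went near the bottle, timer or stopper.

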